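# Unlock the cover of the fume filter pot

### The job

The filter in the round fume-filter pot is due for changing, so unlock the pot's black cover: feel along the top of its rim with a fingertip until you find the release groove, press down the sprung tongue inside the groove, and with the tongue pressed push the cover round anticlockwise (seen from above) as far as its stop. Then take the finger out so that the tongue springs back up. Use fingertips only and lightly: do not lean hard on anything, and do not pick up or shift the filter cartridge, the red screwdriver, the screw dish or the relay that stand about.

Things in the scene. Friction and masses are not known exactly. Their poses are not given: they have to be found in the camera images.
- filter_pot: round grey cast pot, 160 mm across, 54 mm high without its cover, fixed on the worktop; origin at the centre of its underside, z up; a hose spigot 41 mm thick sticks out along its +x to 110 mm from the origin. The black cover on it, 150 mm across with ribbed sides, may sit at any angle, whatever the angle of the pot
- cover_centre (a point): on the pot's axis, 78 mm above the worktop, level with the cover's flat rim, which runs from 34 to 75 mm radius around a hub that stands 6 mm higher. The release groove is the only gap in the rim, anywhere round it: from hub to outside, open above and outwards, radial end walls 54 degrees apart (52 mm at 57 mm radius). The point's orientation is the pot's, not the cover's
- cover_turn (a joint): turn of the cover about the pot's upright axis: 0 locked, grows anticlockwise seen from above, 0.70 rad at the stop. Locked until the tongue is pressed at least 4.5 mm; then it needs about 3 N at the groove, pushed on the groove's end wall, and stays where it is left. Past about 0.55 rad the tongue can spring up again behind its catch
- tongue_press (a joint): how far the black sprung tongue that forms the floor of the groove is pressed down: 0 at rest, when its top is 6 mm below the rim; 0.007 m fully down, 13 mm below the rim. It starts to move at about 2.3 N, takes 5.3 N at the bottom, and springs back
- cartridge: fresh pleated filter cartridge with grey end plates, 110 mm across, 32 mm high, lying loose; origin at the centre of its underside. Leave it alone
- driver_red: loose screwdriver, dark red handle, 150 mm long, 17 mm thick, lying along its own x; origin at the middle of its underside. Leave it alone
- screw_dish: loose round steel dish of screws, 96 mm across, 20 mm high; origin at the centre of its underside. Leave it alone
- relay: loose plug-in relay with a clear case, 22 x 29 x 41 mm high; origin at the centre of its underside. Leave it alone

How it is judged (in metres and radians):
On the way, in this order (a step that is already met when the one before it is completed fails the run):
1. the tongue in the groove is pressed down while the cover is still locked (value of joint tongue_press above 0.004 m and value of joint cover_turn below 0.15 rad), for 0.05 s.
2. the cover is turned anticlockwise to its stop (value of joint cover_turn above 0.64 rad), for 0.1 s.
At the end, for the whole second after the job is handed in: the cover is turned to within 0.06 rad of its open stop and the tongue has sprung back to within 1 mm of its rest height; the cartridge, screwdriver, dish and relay still lie on the worktop (value of joint cover_turn above 0.64 rad and value of joint tongue_press below 0.001 m and height (world z) of each of cartridge, relay, screw_dish below 0.01 m and height (world z) of driver_red below 0.015 m); the robot touches nothing.
It fails at once if the fingers or the arm press on anything with more than 80 N (contact force between any of the fingers, the arm and anything else above 80 N).
It fails at once if the cartridge, screwdriver, dish or relay is picked up or shifted by more than 15 mm (distance of any of cartridge, driver_red, screw_dish, relay from where it was at the start of the episode above 0.015 m).
It also fails if it takes over 72 s, if anything falls off the work surface, if the arm or the gripper's body presses on something with over 40 N, if the wrist force passes 120 N, or if a joint passes its speed limit or range.

### The arm

A 6-joint arm with a two-finger parallel gripper is mounted at the origin on a cart in front of the work surface, level with it; the furniture and walls round the work are solid. World frame = base frame: x ahead of the robot, y to its left, z up, the work surface at z = 0. Lengths are in mm, angles in rad, forces in N, time in s.
With the tool pointing down it reaches from about 275 to 1000 mm from the base axis. Payload 8.4 kg.
Tool frame: the origin (TCP) lies between the finger pads; the fingertips stand 22 mm ahead of it and the grasp point (between the pads) lies 3 mm ahead of it; z points along the fingers, y is the line along which they close (so a half turn about z gives the same grasp; the last joint's range is limited). The gripper opens to 85 mm and grips with 20 to 120 N. Pads are 22 mm wide; open, the fingers measure 114 mm over their backs; the gripper's body (76 mm by 85 mm) begins 54 mm behind the grasp point. The pads swing forward as they close: fully open they stand 13 mm farther back than shut.
Start: joints at [1.341, 0.353, 1.633, -0, 1.155, -0.002], TCP at [141.145, 608.856, 253.281] pointing down, gripper open.
Joint ranges: [-2.63, 2.63], [-0.92, 2.1], [0.06, 2.66], [-1.3, 4.44], [0, 2.69], [-3.02, 3.02]. Speed limits (rad/s): [2.22, 2.22, 2.79, 3.14, 3.14, 3.14].

### API

Orientations are given as [roll, pitch, yaw] about the fixed x, y, z axes, in that order (R = Rz(yaw) Ry(pitch) Rx(roll)).
In Python, from rig import r, grab_frame gives the robot as it stands.
- The arm moves only by the shell command python3 -m inch 'ROWS' [FORCE]. ROWS is JSON, a list of rows, each a list of 7 numbers: the turn, a rotation vector about the tool's x, y, z as a fraction of full scale, then the shift along the tool's x, y, z as a fraction of full scale, then the closure, from 0 (fully open) to 1 (shut). In form: [[rx, ry, rz, dx, dy, dz, fingers], ...]. A call has 1 to 8 rows; each row shifts and turns the commanded pose from where the row before left it, along the tool's axes as they then stand; what a row does not reach is not made up. Full scale, the value 1, is 2.5 cm for a shift and pi rad for a turn. A row lasts 1/12 s, in which the tool goes at most 41.7 mm and 7.16 degrees, less where a joint would pass 70% of its speed; a pose out of reach is approached as far as the arm can. A call with a number of a shift or a turn outside -1 to 1 is refused whole. A call with a gripper value outside its range is refused whole. The fingers move at their own pace and stop on an object; FORCE is the grip in N (left out, the last holds). Time passes only in rows, so rows that do not move let the fingers close. It gives the time, the measured TCP pose, the force, the opening and the grip force at its end, in the units of the state.
- r.sense(): the state, without advancing time (a new reading comes with each control period).
- grab_frame(name): name is "side" or "top"; returns a dict with "pixels" (420x560x3 uint8, red, green, blue), "z_map" (420x560 float32, mm along the optical axis (not along the pixel's ray), 0 where there is no reading), "vertical_fov" (degrees; the focal length in pixels is half the picture's height over the tangent of half this angle, whatever the lens; pixels are square), "cx", "cy" (the principal point, pixels), "cam_to_world" (4x4, takes a point from camera to world coordinates). Camera axes: x right, y down, z forward; pixel columns grow to the right and rows downward; lengths in mm; the calibration is good to about 2 mm. A picture is of the moment at which its call begins.
- r.sign_off(): hands the job in; it is judged then, once.
The state is a dict: "clock": time; "qpos": joint angles; "qvel": joint speeds; "joint_efforts": joint torques, N m; "eef_pos": TCP position; "tcp_rot": TCP orientation; "contact_force": force on the tool from outside, world axes, zero at the start; "wrist_torque": the same for the moment, N m; "opening": opening from 0.0 (shut) to 1.0 (fully open); "grasp_force": force on a finger pad.
Only numpy, scipy, OpenCV 4.12 (cv2) and the standard library are available. Lean on these libraries where they do the work, as an engineer would, in place of code of your own. Each camera call takes 0.05 s, during which the arm holds its last target. There are 200 camera calls.

## Working session

There is one attempt and no reset: what is moved stays moved. The work goes in short steps, Python scripts to look and compute and a shell command to move; the robot and the scene stay as the last step left them, time stands still between calls to the robot, and variables do not carry over. Pictures are saved under pics/ and viewed, at most 10 in all, crops included, and the job is handed in when it is done.

```bash
mkdir -p pics
cat > h.py <<'E'
import numpy as np,cv2
from rig import r,grab_frame
def cloud(f):
    z=f["z_map"];h,w=z.shape;F=h/2/np.tan(np.radians(f["vertical_fov"])/2)
    v,u=np.mgrid[:h,:w];P=np.stack([(u-f["cx"])*z/F,(v-f["cy"])*z/F,z],-1)
    M=np.array(f["cam_to_world"]);return P@M[:3,:3].T+M[:3,3]
E
python3 - <<'E'
from h import *
a=grab_frame("top");b=grab_frame("side")
cv2.imwrite("pics/a.png",a["pixels"][...,::-1]);cv2.imwrite("pics/b.png",b["pixels"][...,::-1])
for f in(a,b):
    P=cloud(f);ok=f["z_map"]>0
    m=ok&(abs(P[...,2]-78)<3)
    print(np.array(f["cam_to_world"])[:3,3],m.sum(),np.median(P[m],0),np.percentile(P[m],[2,98],axis=0))
s=r.sense();print(s["clock"],s["eef_pos"],s["tcp_rot"])
E
```

```text
[ 341.42779855  -64.64815082 1350.53983462] 1667 [593.82442689 -16.93678914  78.27618061] [[ 498.47236702 -119.16429104   75.19711944]
 [1062.34527273  486.27298998   80.87311122]]
[ 510.41995388 -974.05005027  606.41532363] 2587 [589.43042139 -13.64864435  78.09860275] [[-575.63368441 -444.24121216   75.21884088]
 [1220.78049537 1930.84129551   80.81228202]]
0.1 [141.0459341  608.46583165 252.62536557] [-3.14032255e+00 -1.15401453e-05  2.91381423e+00]
```

View pics/a.png

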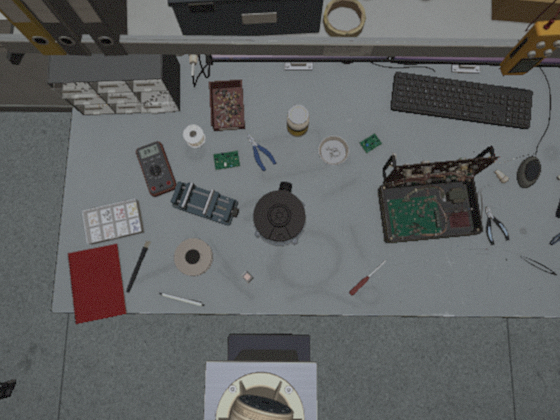

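View pics/b.png

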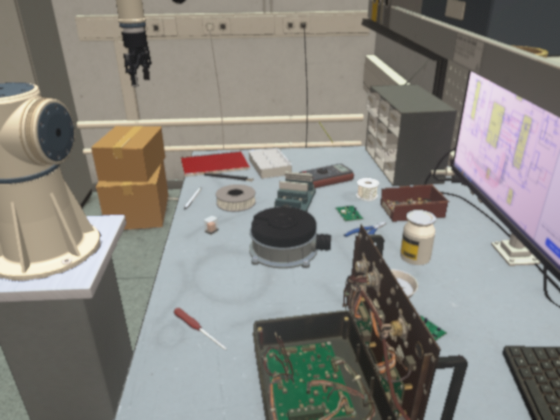

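Run:
```python
from h import *
from scipy.optimize import least_squares
for n in("top","side"):
    f=grab_frame(n);P=cloud(f)
    m=(f["z_map"]>0)&(abs(P[...,0]-592)<140)&(abs(P[...,1]+15)<140)
    Q=P[m];hub=Q[abs(Q[:,2]-84)<2];print(n,"hub",len(hub),np.median(hub,0))
    R=Q[(abs(Q[:,2]-78)<3)&(np.hypot(Q[:,0]-592,Q[:,1]+15)<95)]
    (cx,cy),rad=cv2.minEnclosingCircle(R[:,:2].astype(np.float32));print(cx,cy,rad)
    c=np.array([cx,cy]);d=Q[:,:2]-c;rr=np.hypot(*d.T);a=np.degrees(np.arctan2(d[:,1],d[:,0]))
    for k in range(-180,180,10):
        s=(a>=k)&(a<k+10)&(rr>42)&(rr<70)
        print(k,s.sum(),np.round(np.percentile(Q[s,2],[10,50,90]),1) if s.any() else "",end=" | ")
    print()
```

```text
top hub 345 [568.91853302 -47.20258135  83.22332045]
565.523193359375 -45.62327194213867 74.89978790283203
-180 30 [67.6 72.2 76.7] | -170 33 [68.5 72.2 75.2] | -160 34 [66.9 71.9 76.3] | -150 33 [76.8 78.5 81.1] | -140 35 [76.8 78.2 81.6] | -130 34 [75.8 79.1 82.8] | -120 33 [76.  79.1 82.1] | -110 32 [75.7 78.6 82.6] | -100 35 [75.3 78.3 80. ] | -90 33 [75.4 79.1 82.7] | -80 30 [74.5 78.5 81.4] | -70 32 [75.4 77.8 80.1] | -60 32 [76.7 79.  81.5] | -50 30 [74.6 78.6 81.5] | -40 32 [75.7 79.  81.2] | -30 33 [75.7 79.8 82. ] | -20 30 [77.1 78.9 81.8] | -10 33 [76.8 78.6 82.6] | 0 32 [75.  77.9 80.7] | 10 32 [75.  76.9 82.1] | 20 31 [75.1 79.1 81.2] | 30 33 [76.  78.4 80.5] | 40 31 [75.1 78.3 82.3] | 50 34 [75.  78.6 81.4] | 60 33 [74.1 77.5 81. ] | 70 33 [74.2 78.5 81.7] | 80 32 [75.4 79.4 82.2] | 90 34 [75.6 77.9 80.7] | 100 32 [76.6 78.9 81.6] | 110 34 [75.4 78.7 81.6] | 120 32 [76.9 78.9 81.7] | 130 33 [75.5 78.  80.6] | 140 33 [75.9 78.6 82.3] | 150 38 [66.6 76.4 81.3] | 160 32 [68.8 71.3 73.9] | 170 38 [69.5 73.4 75.4] | 
side hub 228 [563.79326062 -50.35791801  83.26376041]
566.
[... 282 characters left out ...]
9 79. ] | -90 79 [17.3 39.8 78.8] | -80 83 [17.5 37.3 78.4] | -70 82 [17.1 37.6 78.8] | -60 68 [15.4 40.5 79. ] | -50 67 [17.6 37.8 79. ] | -40 66 [15.2 37.7 78.9] | -30 32 [30.6 77.5 78.5] | -20 31 [76.8 78.3 79.2] | -10 27 [77.2 78.1 79.3] | 0 25 [77.1 78.5 80.1] | 10 22 [77.2 77.9 79.5] | 20 23 [77.1 78.1 79. ] | 30 24 [77.  78.1 79.2] | 40 25 [76.8 78.  79. ] | 50 21 [77.1 78.2 79.3] | 60 23 [76.7 78.  79.3] | 70 23 [77.2 77.8 79.2] | 80 21 [77.3 77.9 79. ] | 90 21 [77.  77.9 79.5] | 100 21 [77.  77.4 78.6] | 110 23 [76.7 77.9 80.4] | 120 27 [76.9 78.1 79. ] | 130 22 [77.  78.6 80.1] | 140 23 [76.5 77.7 80. ] | 150 46 [71.5 75.9 78.1] | 160 27 [70.7 72.  73.5] | 170 26 [70.9 71.8 73.4] |
```

The top view shows the pot at about pixel (279,216), the cartridge (193,257), the relay (248,277), the screwdriver (366,280) and the dish (333,150). The side view agrees. In both depth maps the groove runs from about 156° to 210°, on the robot's side, with its floor at z≈72 as it should be. The cover centre is at about (566,-46).

I'll turn the tool first and shut the fingers.

```bash
python3 -m inch '[[0,0,0.038,0,0,0,1],[0,0,0.038,0,0,0,1],[0,0,0.038,0,0,0,1],[0,0,0.038,0,0,0,1],[0,0,0.038,0,0,0,1],[0,0,0.038,0,0,0,1],[0,0,0.038,0,0,0,1],[0,0,0.038,0,0,0,1]]' 20
python3 -m inch '[[0,0,0.032,0,0,0,1],[0,0,0.032,0,0,0,1],[0,0,0.032,0,0,0,1],[0,0,0,0,0,0,1]]'
cat > d.py <<'E'
# tool-frame shift (fractions) to a target at angle a(deg), radius R, height z about the cover centre
import sys
from h import *
from scipy.spatial.transform import Rotation as Ro
C=np.array([566,-46.5]);a,R,z=map(float,sys.argv[1:4]);s=r.sense()
p=np.array(s["eef_pos"]);M=Ro.from_euler("xyz",s["tcp_rot"]).as_matrix()
t=np.array([C[0]+R*np.cos(np.radians(a)),C[1]+R*np.sin(np.radians(a)),z])
d=p[:2]-C
print("t",s["clock"],"p",p.round(1),"rpy deg",np.degrees(s["tcp_rot"]).round(1),"at ang",np.degrees(np.arctan2(d[1],d[0])).round(1)%360,"rad",np.hypot(*d).round(1))
print("shift/25",(M.T@(t-p)/25).round(3),"F",np.round(s["contact_force"],2),"open",s["opening"],"q",np.round(s["qpos"],2))
E
python3 d.py 185 57 180
```

```text
clock: 0.87
eef_pos: [141.1, 608.7, 253.0]
tcp_rot: [-3.141, 0.0, 1.953]
contact_force: [0.7, -0.4, -0.1]
opening: 0.002
grasp_force: 0.0
clock: 1.2
eef_pos: [141.1, 608.7, 253.1]
tcp_rot: [-3.141, 0.0, 1.653]
contact_force: [-0.0, -0.3, 1.1]
opening: -0.002
grasp_force: 0.0
t 1.2 p [141.1 608.7 253.1] rpy deg [-180.     0.    94.7] at ang 123.0 rad 780.9
shift/25 [-27.523  12.515   2.932] F [-0.04 -0.26  1.09] open -0.001530130664169401 q [1.34 0.35 1.63 0.   1.16 1.26]
```

```bash
python3 -m inch '[[0,0,0,-0.92,0.417,0,1],[0,0,0,-0.92,0.417,0,1],[0,0,0,-0.92,0.417,0,1],[0,0,0,-0.92,0.417,0,1],[0,0,0,-0.92,0.417,0,1],[0,0,0,-0.92,0.417,0,1],[0,0,0,-0.92,0.417,0,1],[0,0,0,-0.92,0.417,0,1]]' >/dev/null
python3 -m inch '[[0,0,0,-0.92,0.417,0,1],[0,0,0,-0.92,0.417,0,1],[0,0,0,-0.92,0.417,0,1],[0,0,0,-0.92,0.417,0,1],[0,0,0,-0.92,0.417,0,1],[0,0,0,-0.92,0.417,0,1],[0,0,0,-0.92,0.417,0,1],[0,0,0,-0.92,0.417,0,1]]' >/dev/null
python3 -m inch '[[0,0,0,-0.92,0.417,0,1],[0,0,0,-0.92,0.417,0,1],[0,0,0,-0.92,0.417,0,1],[0,0,0,-0.92,0.417,0,1],[0,0,0,-0.92,0.417,0,1],[0,0,0,-0.92,0.417,0,1],[0,0,0,-0.92,0.417,0,1],[0,0,0,-0.92,0.417,0,1]]' >/dev/null
python3 -m inch '[[0,0,0,-0.92,0.417,0,1],[0,0,0,-0.92,0.417,0,1],[0,0,0,-0.92,0.417,0,1],[0,0,0,-0.92,0.417,0,1],[0,0,0,-0.92,0.417,0,1],[0,0,0,-0.92,0.417,0,1],[0,0,0,0,0,0,1]]'
python3 d.py 185 57 125
```

```text
clock: 3.78
eef_pos: [514.2, -54.7, 253.4]
tcp_rot: [3.14, 0.002, 1.659]
contact_force: [-0.5, -0.1, 0.9]
opening: 0.002
grasp_force: 0.0
t 3.7833 p [514.2 -54.7 253.4] rpy deg [1.799e+02 1.000e-01 9.500e+01] at ang 189.0 rad 52.4
shift/25 [ 0.154 -0.197  5.137] F [-0.52 -0.08  0.93] open 0.002062847682960895 q [-0.11  0.18  1.86 -0.    1.09 -0.2 ]
```

```bash
python3 -m inch '[[0,0,0,0.15,-0.2,0.64,1],[0,0,0,0,0,0.9,1],[0,0,0,0,0,0.9,1],[0,0,0,0,0,0.9,1],[0,0,0,0,0,0.9,1],[0,0,0,0,0,0.9,1],[0,0,0,0,0,0,1]]'
python3 - <<'E'
from h import *
f=grab_frame("side")["pixels"];g=grab_frame("top")["pixels"]
A=cv2.resize(f[170:290,210:370],(800,600),interpolation=2)
B=cv2.resize(g[160:260,215:345],(780,600),interpolation=2)
cv2.imwrite("pics/c.png",A[...,::-1]);cv2.imwrite("pics/d.png",B[...,::-1])
E
python3 d.py 185 57 98
```

```text
clock: 4.37
eef_pos: [504.0, -47.6, 121.3]
tcp_rot: [-3.135, -0.001, 1.66]
contact_force: [-1.2, 0.2, 0.3]
opening: 0.002
grasp_force: 0.0
t 4.4667 p [506.3 -47.9 124.6] rpy deg [-179.9   -0.    95.1] at ang 181.4 rad 59.7
shift/25 [-0.152  0.105  1.066] F [-0.68 -0.13  1.1 ] open -0.0010761973296593138 q [-0.1   0.34  1.99  0.    0.81 -0.19]
```

View pics/c.png

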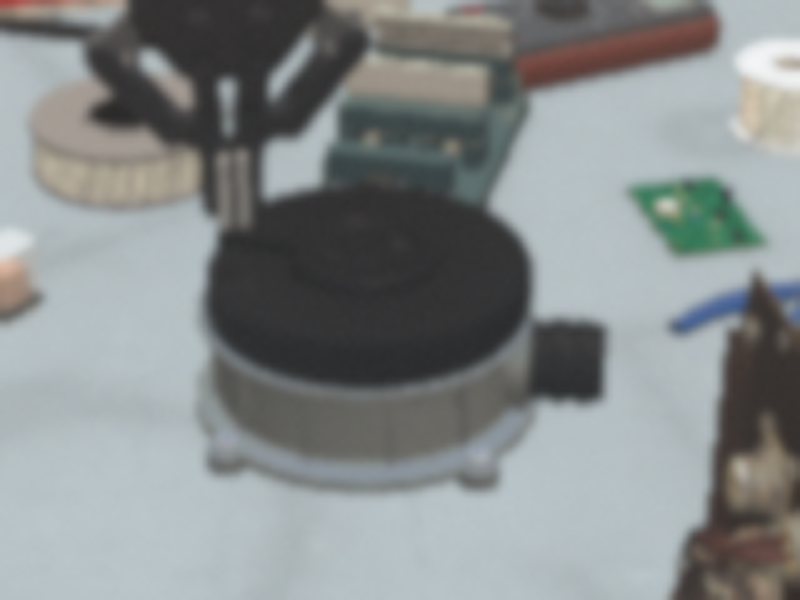

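The crop shows the shut fingers at about (235,210), above the groove. The groove's near edge runs from (225,240) to (290,248). I'll lower into the groove and feel for the tongue.

```bash
python3 -m inch '[[0,0,0,-0.15,0.1,0.4,1],[0,0,0,0,0,0.4,1],[0,0,0,0,0,0.2,1],[0,0,0,0,0,0,1],[0,0,0,0,0,0,1]]'
python3 d.py 188 57 95
python3 -m inch '[[0,0,0,0,0,0.08,1],[0,0,0,0,0,0.08,1],[0,0,0,0,0,0,1],[0,0,0,0,0,0,1]]'
python3 d.py 188 57 95
```

```text
clock: 4.88
eef_pos: [509.5, -51.8, 99.6]
tcp_rot: [-3.141, -0.0, 1.657]
contact_force: [-0.3, 0.4, -0.2]
opening: -0.003
grasp_force: 0.0
t 4.8833 p [509.5 -51.8  99.6] rpy deg [-180.   -0.   95.] at ang 185.4 rad 56.7
shift/25 [-0.104 -0.009  0.184] F [-0.33  0.44 -0.19] open -0.002501924558999064 q [-0.1   0.39  2.    0.    0.76 -0.19]
clock: 5.22
eef_pos: [509.8, -51.8, 95.8]
tcp_rot: [3.142, 0.0, 1.657]
contact_force: [-1.0, -0.2, -0.6]
opening: -0.001
grasp_force: 0.0
t 5.2167 p [509.8 -51.8  95.8] rpy deg [180.    0.   94.9] at ang 185.4 rad 56.5
shift/25 [-0.104 -0.018  0.034] F [-1.01 -0.23 -0.58] open -0.0006420222732310505 q [-0.1   0.4   2.    0.    0.75 -0.19]
```

```bash
for i in 1; do python3 -m inch '[[0,0,0,0,0,0.06,1],[0,0,0,0,0,0.06,1],[0,0,0,0,0,0,1],[0,0,0,0,0,0,1]]'; done
python3 -m inch '[[0,0,0,0,0,0.06,1],[0,0,0,0,0,0,1],[0,0,0,0,0,0,1]]'
python3 -m inch '[[0,0,0,0,0,0.06,1],[0,0,0,0,0,0,1],[0,0,0,0,0,0,1]]'
python3 d.py 188 57 87.5
```

```text
clock: 5.55
eef_pos: [510.0, -51.8, 92.9]
tcp_rot: [3.141, 0.0, 1.657]
contact_force: [-0.4, 0.3, 2.9]
opening: 0.001
grasp_force: 1.4
clock: 5.8
eef_pos: [509.9, -51.8, 91.4]
tcp_rot: [3.141, 0.0, 1.657]
contact_force: [-0.0, -0.3, 4.2]
opening: 0.002
grasp_force: 1.7
clock: 6.05
eef_pos: [509.9, -51.8, 89.8]
tcp_rot: [3.141, 0.0, 1.657]
contact_force: [0.3, 0.9, 4.0]
opening: -0.003
grasp_force: 2.0
t 6.05 p [509.9 -51.8  89.8] rpy deg [180.    0.   94.9] at ang 185.4 rad 56.3
shift/25 [-0.103 -0.024  0.092] F [0.26 0.85 4.02] open -0.002852814965048641 q [-0.1   0.41  2.    0.    0.74 -0.19]
```

The tongue gives under 3–4 N as expected. I'll press it nearly to the bottom.

```bash
python3 -m inch '[[0,0,0,0,0,0.06,1],[0,0,0,0,0,0.03,1],[0,0,0,0,0,0,1],[0,0,0,0,0,0,1]]'
python3 d.py 190 57 87.5
```

```text
clock: 6.38
eef_pos: [509.9, -51.8, 87.6]
tcp_rot: [3.141, 0.0, 1.657]
contact_force: [-0.2, 0.6, 5.0]
opening: 0.001
grasp_force: 2.5
t 6.3833 p [509.9 -51.8  87.6] rpy deg [180.    0.   94.9] at ang 185.4 rad 56.3
shift/25 [-0.181 -0.019  0.003] F [-0.25  0.56  5.01] open 0.0009551180183010947 q [-0.1   0.41  2.   -0.    0.73 -0.19]
```

```bash
python3 -m inch '[[0,0,-0.0167,-0.12,0.003,0,1],[0,0,-0.0167,-0.12,0.003,0,1],[0,0,-0.0167,-0.12,0.003,0,1],[0,0,-0.0167,-0.12,0.003,0,1],[0,0,-0.0167,-0.12,0.003,0,1],[0,0,-0.0167,-0.12,0.003,0,1],[0,0,0,0,0,0,1],[0,0,0,0,0,0,1]]'
python3 d.py 205 57 87.5
```

```text
clock: 7.05
eef_pos: [513.8, -69.1, 87.5]
tcp_rot: [-3.141, -0.001, 1.972]
contact_force: [0.0, 0.8, 5.4]
opening: -0.0
grasp_force: 3.2
t 7.05 p [513.8 -69.1  87.5] rpy deg [-180.   -0.  113.] at ang 203.4 rad 56.9
shift/25 [-0.063 -0.004 -0.002] F [0.   0.78 5.44] open -0.0003717512105371538 q [-0.14  0.42  1.99  0.    0.74 -0.54]
```

```bash
python3 -m inch '[[0,0,-0.0167,-0.12,0.003,0,1],[0,0,-0.0167,-0.12,0.003,0,1],[0,0,-0.0167,-0.12,0.003,0,1],[0,0,-0.0167,-0.12,0.003,0,1],[0,0,-0.0167,-0.12,0.003,0,1],[0,0,-0.0167,-0.12,0.003,0,1],[0,0,0,0,0,0,1]]'
python3 d.py 225 57 87.5
```

```text
clock: 7.63
eef_pos: [523.5, -84.1, 87.5]
tcp_rot: [3.142, -0.001, 2.29]
contact_force: [0.7, 3.3, 5.1]
opening: 0.003
grasp_force: 3.5
t 7.6333 p [523.5 -84.1  87.5] rpy deg [ 1.800e+02 -1.000e-01  1.312e+02] at ang 221.5 rad 56.8
shift/25 [-0.14  -0.003 -0.001] F [0.67 3.27 5.13] open 0.0025272895364073667 q [-0.16  0.43  1.96  0.    0.75 -0.88]
```

The push back is about 3 N, so the cover is turning. I'll carry on towards the stop.

```bash
python3 -m inch '[[0,0,-0.0167,-0.12,0.003,0,1],[0,0,-0.0167,-0.12,0.003,0,1],[0,0,-0.0167,-0.12,0.003,0,1],[0,0,-0.0167,-0.12,0.003,0,1],[0,0,-0.0083,-0.06,0.001,0,1],[0,0,0,0,0,0,1]]'
python3 d.py 238 57 87.5
```

```text
clock: 8.13
eef_pos: [533.2, -92.9, 87.4]
tcp_rot: [3.141, -0.001, 2.524]
contact_force: [0.3, 3.9, 5.6]
opening: -0.0
grasp_force: 3.7
t 8.1333 p [533.2 -92.9  87.4] rpy deg [ 1.800e+02 -1.000e-01  1.446e+02] at ang 234.7 rad 56.8
shift/25 [-0.129 -0.005 -0.004] F [0.28 3.93 5.65] open -0.0004685065569077929 q [-0.18  0.44  1.94  0.    0.76 -1.13]
```

```bash
python3 -m inch '[[0,0,-0.0083,-0.06,0.001,0,1],[0,0,-0.0083,-0.06,0.001,0,1],[0,0,0,0,0,0,1],[0,0,0,0,0,0,1]]'
python3 d.py 240 57 87.5
python3 -m inch '[[0,0,-0.0055,-0.04,0.001,0,1],[0,0,0,0,0,0,1],[0,0,0,0,0,0,1]]'
python3 d.py 240 57 87.5
```

```text
clock: 8.47
eef_pos: [533.5, -93.9, 87.0]
tcp_rot: [-3.141, -0.006, 2.575]
contact_force: [-6.9, 7.8, 10.3]
opening: -0.004
grasp_force: 7.5
t 8.4667 p [533.5 -93.9  87. ] rpy deg [-179.9   -0.3  147.5] at ang 235.5 rad 57.5
shift/25 [-0.178  0.019 -0.019] F [-6.94  7.84 10.31] open -0.003926669123113565 q [-0.18  0.45  1.94  0.    0.77 -1.18]
clock: 8.72
eef_pos: [533.6, -94.1, 86.9]
tcp_rot: [-3.14, -0.007, 2.592]
contact_force: [-9.0, 8.6, 11.9]
opening: 0.003
grasp_force: 8.6
t 8.7167 p [533.6 -94.1  86.9] rpy deg [-179.9   -0.4  148.5] at ang 235.8 rad 57.6
shift/25 [-0.17   0.023 -0.024] F [-9.01  8.64 11.94] open 0.002585566907874001 q [-0.18  0.45  1.93  0.    0.77 -1.2 ]
```

The finger is at the stop: it has halted and the force has risen to 12 N. I'll ease off slightly and lift out.

```bash
python3 -m inch '[[0,0,0,0.08,0,0,1],[0,0,0,0.02,0,-0.2,1],[0,0,0,0.04,0,-0.3,1],[0,0,0,0,0,-0.6,1],[0,0,0,0,0,-1,1],[0,0,0,0,0,-1,1],[0,0,0,0,0,-1,1],[0,0,0,0,0,-1,1]]'
python3 -m inch '[[0,0,0,0,1,-1,1],[0,0,0,0,-1,-1,1],[0,0,0,0,-1,-1,1],[0,0,0,0,-1,0,1],[0,0,0,0,-1,0,1],[0,0,0,0,-1,0,1],[0,0,0,0,0,0,1],[0,0,0,0,0,0,1]]'
python3 - <<'E'
from h import *
for n in("top","side"):
    f=grab_frame(n);Q=cloud(f)[f["z_map"]>0];d=Q[:,:2]-[566,-46.5];rr=np.hypot(*d.T);a=np.degrees(np.arctan2(d[:,1],d[:,0]))%360
    for k in range(140,285,6):
        s=(a>=k)&(a<k+6)&(rr>42)&(rr<68)&(Q[:,2]>60)&(Q[:,2]<95)
        print(k,np.round(np.median(Q[s,2]),1) if s.any() else "",end=" | ")
    print()
    cv2.imwrite(f"pics/e_{n}.png",cv2.resize(f["pixels"][160:280,210:370] if n=="side" else f["pixels"][160:260,215:345],None,fx=4,fy=4)[...,::-1])
E
python3 d.py 240 57 87
```

```text
clock: 9.38
eef_pos: [533.7, -94.0, 216.6]
tcp_rot: [-3.141, 0.0, 2.592]
contact_force: [0.2, -0.6, -0.5]
opening: 0.001
grasp_force: 0.0
clock: 10.05
eef_pos: [481.2, -179.9, 290.5]
tcp_rot: [3.141, 0.0, 2.59]
contact_force: [0.2, -0.0, 0.2]
opening: 0.004
grasp_force: 0.0
140 78.4 | 146 78.4 | 152 78.7 | 158 78.6 | 164 78.1 | 170 77.7 | 176 78.4 | 182 78.8 | 188 79.1 | 194 72.3 | 200 72.5 | 206 72.8 | 212 72.5 | 218 73.7 | 224 73.3 | 230 72.7 | 236 73.0 | 242 72.8 | 248 78.1 | 254 77.2 | 260 78.5 | 266 78.2 | 272 78.4 | 278 78.7 | 284 78.3 | 
140 78.0 | 146 78.5 | 152 77.8 | 158 77.6 | 164 78.2 | 170 78.5 | 176 78.3 | 182 78.0 | 188 77.5 | 194 74.9 | 200 72.2 | 206 72.0 | 212 72.1 | 218 71.9 | 224 71.9 | 230 72.2 | 236 71.6 | 242 72.2 | 248 77.8 | 254 78.4 | 260 78.3 | 266 77.6 | 272 78.1 | 278 77.8 | 284 77.8 | 
t 10.15 p [ 481.9 -178.9  290.3] rpy deg [180.    0.  148.5] at ang 237.6 rad 156.8
shift/25 [-0.159  3.99   8.132] F [-0.11 -0.2   0.24] open -0.0015171926329365583 q [-0.36  0.14  1.83  0.    1.17 -1.38]
```

View pics/e_side.png

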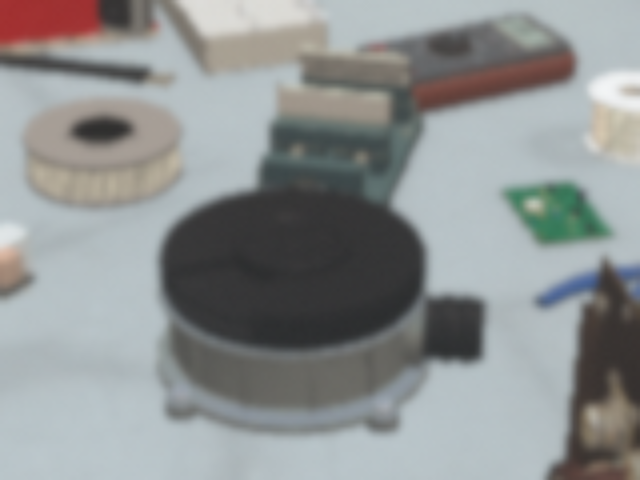

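The cover's rim now shows the groove at about 195° to 248°, roughly 40° further round, and its floor is back at z≈72, so the tongue is up. In the side crop the arm is clear of the pot, the cartridge (105,150) stands where it was, and the groove edge is at (165–250,268).

```bash
python3 -c "
from rig import r;print(r.sign_off())"
```

```text
the job is handed in; nothing more can be done
None
```

I unlocked the cover and handed the job in: it is turned about 40° anticlockwise to its stop, the tongue has sprung back up, and I saw no contact with the loose items; no verdict came back.

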